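# Set out a hot-air soldering place round a support block

### The job

Get the bench ready for soldering the tin box: lay the thin plywood piece flat on top of the beech block, centred and lengthwise with it, and set the tin box on the plywood the same way. Then, in a square pattern lined up with the block's sides and with gaps of about 30 mm, put the solder spool off the block's right-hand end, the round flux tin directly behind the spool (on the side away from the robot), and the narrow-mouthed air nozzle directly to the left of the flux tin, all three standing flat on the table. Left and right are as seen from the robot; leave the other, wide-mouthed nozzle where it stands.

Things in the scene. Friction and masses are not known exactly. Their poses are not given: they have to be found in the camera images.
- beech_block: Beech block, a plain light wood cuboid 70 x 100 x 32 mm, fixed to the table. Origin: centre of its underside. x is its short side (70 mm) and points away from the robot, y its long side (100 mm) and points to the robot's left (the block stands turned by -0.05 to 0.3 rad about the vertical), z up. Its top is 32 mm above the origin; its right-hand end is the -y end.
- plywood_pad: Thin plywood piece, a plain wood plate 50 x 85 x 9 mm (x, y, z), loose, lying flat on the table, 0.06 kg. Origin: centre of its underside; y along its 85 mm length. In place its origin lies on the centre of the block's top, 32 mm above the block's origin, its y along the block's y (either way round).
- tin_box: Tin box, a flat closed grey metal box 63 x 89 x 22 mm (x, y, z), rigid, cover fixed, loose, about 0.2 kg. Origin: centre of its underside; y along its 89 mm length. In place its origin lies on the centre of the plywood's top, 9 mm above the plywood's origin and 41 mm above the block's, its y along the plywood's y (either way round).
- solder_spool: Solder spool, a reel with a red-faced round flange on top, standing on its flange, 54 mm in diameter, 30 mm high, rigid and solid, loose, about 0.22 kg. Origin: centre of its underside, z up along the reel's axis. In place its origin lies on the block's long axis, 107 mm from the block's origin towards -y of the block.
- flux_tin: Flux tin, a low round yellow closed tin, 44 mm in diameter, 19 mm high, loose, about 0.05 kg, standing flat. Origin: centre of its underside, z up through the lid. In place its origin lies 79 mm from the spool's origin along +x of the block.
- narrow_nozzle: Narrow-mouthed air nozzle, a small grey metal bottle-shaped part with its mouth up: a straight round barrel 25 mm in diameter for the lowest 14 mm (grip it there, close to the table: above, it slopes in to a slim neck and slips out), 36 mm high, loose, about 0.03 kg. Of the two nozzles it has the thinner neck and mouth (10 mm across). Origin: centre of its foot, z up. In place its origin lies 64 mm from the flux tin's origin along +y of the block.
- wide_nozzle: Wide-mouthed air nozzle, like the other (25 mm in diameter at the foot, 36 mm high, loose) but with a thicker neck and mouth (14 mm across). Origin: centre of its foot, z up. It is to be left where it stands. (A fixed black power cable lies across the table behind and left of the beech block, and a fixed tool station 0.13 m high stands to the left: keep clear of both.)
Mind the look-alikes: they are no part of the job. What is meant by the solder_spool is not black or orange, and is the larger of those in its own colour.

How it is judged:
By the outcome, as a careful person would: the job done as asked, in the order asked, and still so for the second after the job is handed in, with the robot touching nothing.
It also fails if it takes over 109 s, if anything falls off the work surface, if the arm or the gripper's body presses on something with over 40 N, if the wrist force passes 120 N, or if a joint passes its speed limit or range.

### The arm

A 6-joint arm with a two-finger parallel gripper is mounted at the origin on the work surface; the furniture and walls round the work are solid. World frame = base frame: x ahead of the robot, y to its left, z up, the work surface at z = 0. Lengths are in m, angles in rad, forces in N, time in s.
With the tool pointing down it reaches from about 0.275 to 0.825 m from the base axis. Payload 5.2 kg.
Tool frame: the origin (TCP) lies between the finger pads; the fingertips stand 8 mm ahead of it and the grasp point (between the pads) lies 11 mm behind it; y points along the fingers, x is the direction in which the jaws open and shut, and the axes are right-handed (so a half turn about y gives the same grasp; the last joint's range is limited). The gripper opens to 93 mm and grips with 3 to 60 N. Pads are 15 mm wide; open, the fingers measure 128 mm over their backs; the gripper's body (75 mm by 188 mm) begins 65 mm behind the grasp point.
Start: joints at [0.922, 0.259, 1.535, -0, 1.348, -0.203], TCP at [0.237, 0.496, 0.227] pointing down, gripper open.
Joint ranges: [-3.14, 3.14], [-0.91, 2.08], [0.19, 2.58], [-1.22, 4.36], [0.22, 2.71], [-3.12, 3.12]. Speed limits (rad/s): [2.57, 2.57, 3.14, 3.14, 3.14, 3.14].

### API

Orientations are given as [roll, pitch, yaw] about the fixed x, y, z axes, in that order (R = Rz(yaw) Ry(pitch) Rx(roll)).
In Python, from plant import sense, viewer, ticket gives the robot as it stands.
- The arm moves only by the tool jog_arm, never from a script. Its arguments are lists of equal length, an entry for each row: "offset": the shift along the tool's x, y, z in m, a list of three; "spin": the turn about the tool's y in degrees. In form: {"offset": [[tx, ty, tz], ...], "spin": [spin, ...]}. A call has 1 to 20 rows; each row is the pose to reach, as a shift and turn from the pose commanded when the call began, along the tool's axes at that moment; what a row does not reach only later rows make up. A row lasts 1/12 s, in which the tool goes at most 41.7 mm and 7.16 degrees, less where a joint would pass 70% of its speed; a pose out of reach is approached as far as the arm can. A call with a gripper value outside its range is refused whole. "grip" is the opening in per cent of the stroke, from 0 (shut) to 100 (fully open), set as the call begins (left out, the last holds). The fingers move at their own pace and stop on an object; the grip force is fixed at half the most. Time passes only in rows, so rows that repeat a pose let the fingers close. It gives the time, the measured TCP pose, the force and the opening at its end, in the units of the state.
- sense(): the state, without advancing time (a new reading comes with each control period).
- viewer.camera(name): name is "side" or "top" or "wrist"; returns a dict with "image" (480x640x3 uint8, blue, green, red), "K" (3x3 intrinsics, pixels), "position" and "rotation" of the camera in the world. Camera axes: x right, y down, z forward; pixel columns grow to the right and rows downward; lengths in m; the calibration is good to about 2 mm. A picture is of the moment at which its call begins. There is no depth.
- ticket.close_job(): hands the job in, once; it reports no verdict.
The state is a dict: "time_s": time; "joints": joint angles; "dq": joint speeds; "joint_efforts": joint torques, N m; "position": TCP position; "orientation": TCP orientation; "contact_force": force on the tool from outside, world axes, zero at the start; "torque": the same for the moment, N m; "width": finger opening in m.
Only numpy, scipy, OpenCV 4.12 (cv2) and the standard library are available. Lean on these libraries where they do the work, as an engineer would, in place of code of your own. Each camera call takes 0.05 s, during which the arm holds its last target.

## Working session

There is one attempt and no reset: what is moved stays moved. The work goes in short steps, Python scripts to look and compute and a tool call to move; the robot and the scene stay as the last step left them, time stands still between calls to the robot, and variables do not carry over. Pictures are saved under pics/ and viewed, and the job is handed in when it is done.

Besides the shell and the picture viewer there is one more tool, called after "Request:" as name(argument=value, ...) on one line, values as JSON. jog_arm: Moves the arm, as the interface text tells. Its arguments: {"type":"object","properties":{"offset":{"type":"array","items":{"type":"array","items":{"type":"number"}}},"spin":{"type":"array","items":{"type":"number"}},"grip":{"type":"number"}},"required":["offset","spin"]}

```bash
ls; mkdir -p pics; python3 - <<'E'
from plant import sense, viewer
import cv2
s=sense(); print({k:s[k] for k in('time_s','position','orientation','width')})
for n in('top','side','wrist'):
    c=viewer.camera(n); cv2.imwrite(f'pics/{n}0.png',c['image']); print(n,c['K'],c['position'],c['rotation'])
E
```

```text
pics
{'time_s': 0.0, 'position': array([0.23678272, 0.49584211, 0.22582301]), 'orientation': array([-1.57040378,  0.00176922,  1.1250035 ]), 'width': 0.09341898445594023}
top [[591.18027809   0.         308.19044191]
 [  0.         591.18027809 233.67622329]
 [  0.           0.           1.        ]] [ 0.17213494 -0.09223659  1.24678336] [-2.92510694 -0.0057152  -1.43349037]
side [[458.62320543   0.         314.9801945 ]
 [  0.         458.62320543 238.86371895]
 [  0.           0.           1.        ]] [0.37879476 0.56050146 0.58131199] [-2.26271702 -0.00526769 -3.07167543]
wrist [[358.68143325   0.         317.65413217]
 [  0.         358.68143325 240.6445911 ]
 [  0.           0.           1.        ]] [0.17085199 0.52736603 0.38438939] [2.87833914e+00 1.18096080e-03 1.12506361e+00]
```

View images.

View pics/top0.png

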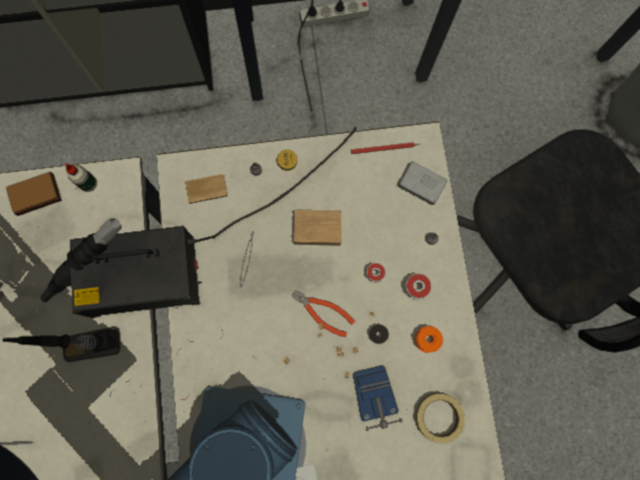

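View pics/side0.png

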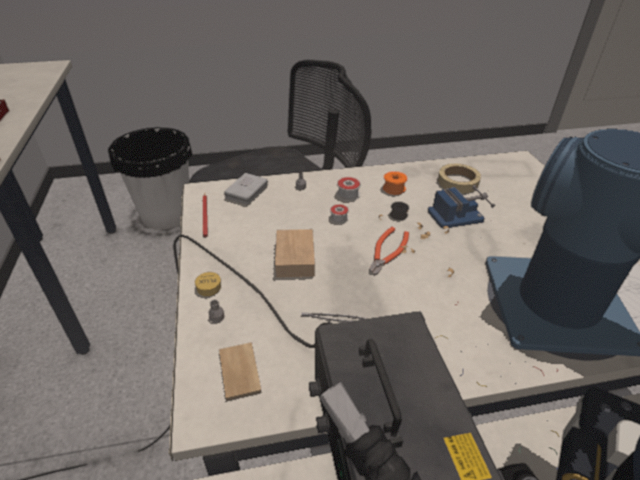

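View pics/wrist0.png

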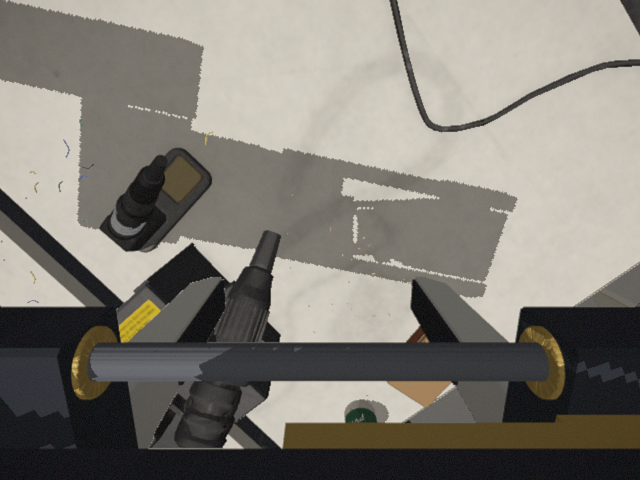

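```bash
cat > h.py <<'E'
import numpy as np, cv2
from scipy.spatial.transform import Rotation as Ro
def P(c):
    return c['K'],np.array(c['position']),Ro.from_euler('xyz',c['rotation']).as_matrix()
def proj(c,p):
    K,t,R=P(c); q=K@(R.T@(np.array(p)-t)); return (q[:2]/q[2]).round(1)
def back(c,uv,z):
    K,t,R=P(c); d=R@np.linalg.solve(K,[uv[0],uv[1],1]); return (t+d*(z-t[2])/d[2]).round(4)
E
python3 - <<'E'
from plant import sense, viewer
from h import *
import pickle
cs={n:viewer.camera(n) for n in('top','side','wrist')}
pickle.dump(cs,open('cs0.pkl','wb'))
for n in cs:
    print(n,proj(cs[n],[0,0,0]),proj(cs[n],[.237,.496,.227]),proj(cs[n],[0.5,0,0]))
c=cs['top']
for nm,uv,z in [('ply',(206,188),.009),('block',(317,227),.032),('tin',(422,182),.022),('spool',(418,286),.03),('spsmall',(375,272),.02),('flux',(287,160),.019),('nz1',(256,169),.02),('nz2',(431,239),.02)]: print(nm,back(c,uv,z))
im=c['image']
def crop(n,x0,y0,w,h,f,o): cv2.imwrite(o,cv2.resize(cs[n]['image'][y0:y0+h,x0:x0+w],None,fx=f,fy=f,interpolation=cv2.INTER_CUBIC))
crop('top',170,130,200,140,4,'pics/c1.png')
crop('top',330,130,140,140,4,'pics/c2.png')
crop('top',340,230,120,130,4,'pics/c3.png')
crop('side',180,160,200,150,4,'pics/c4.png')
crop('side',180,240,120,160,4,'pics/c5.png')
E
```

```text
top [247.2 444.5] [-26.5 278.1] [283.6 205.4]
side [557.6 303. ] [561.1 646.6] [266.8 287.2]
wrist [-186.7  213.5] [318.  302.6] [ 82.  527.3]
ply [0.513  0.1725 0.009 ]
block [ 0.4546 -0.079   0.032 ]
tin [ 0.5875 -0.2907  0.022 ]
spool [ 0.3597 -0.3027  0.03  ]
spsmall [ 0.3782 -0.2122  0.02  ]
flux [0.5975 0.0062 0.019 ]
nz1 [0.5674 0.07   0.02  ]
nz2 [ 0.4649 -0.3221  0.02  ]
```

View pics/c1.png

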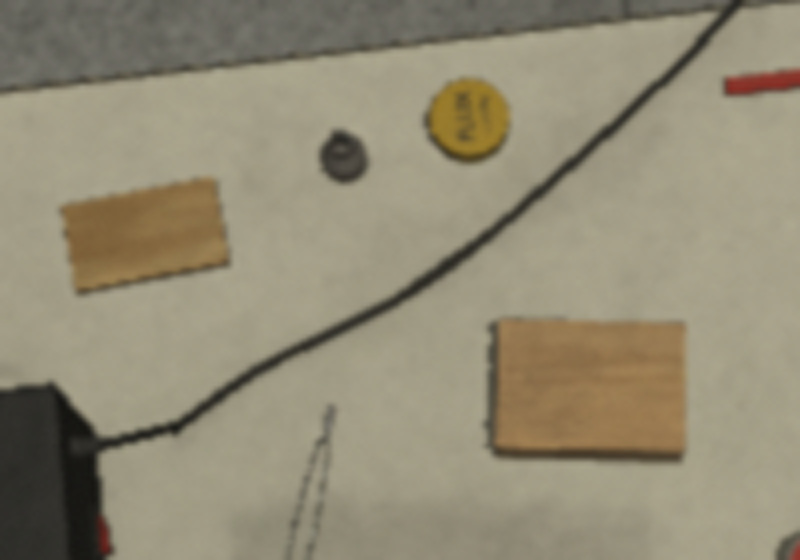

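View pics/c2.png

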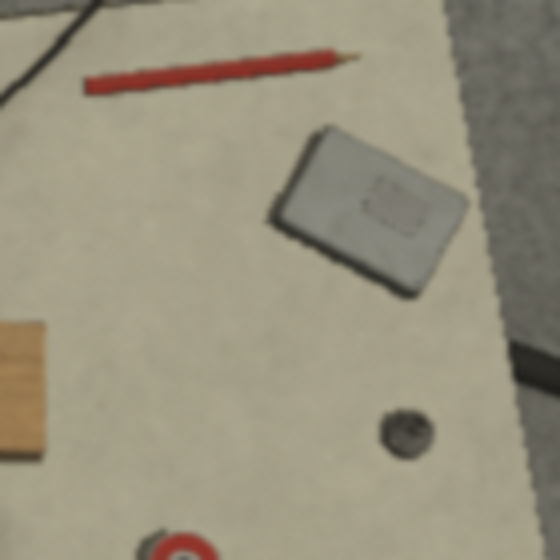

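View pics/c3.png

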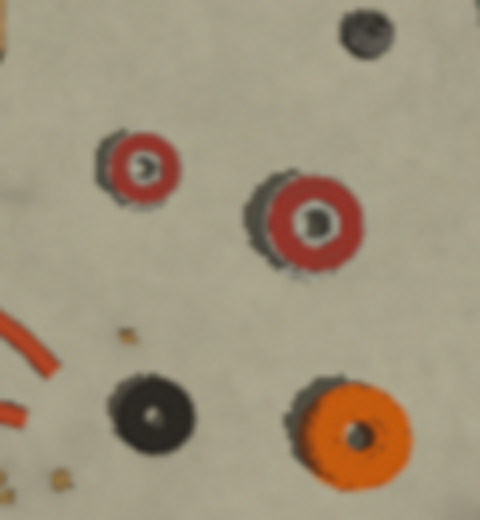

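View pics/c4.png

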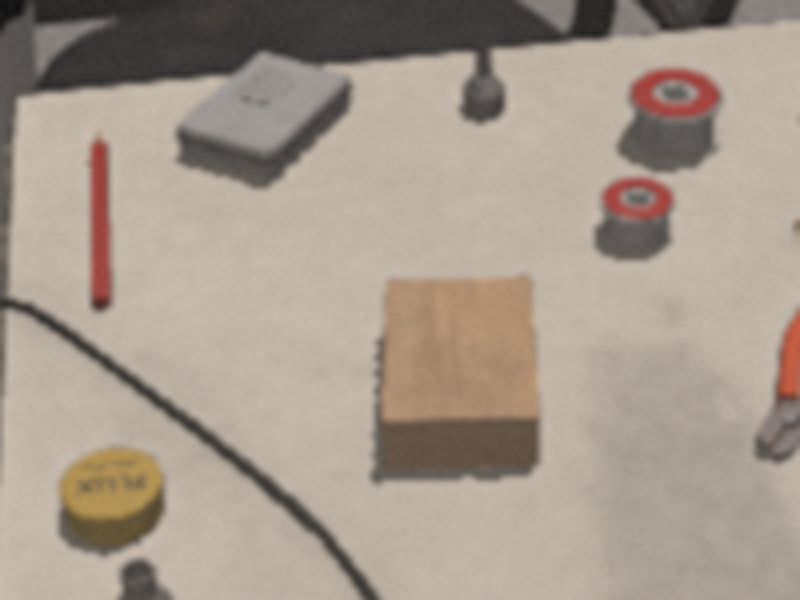

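View pics/c5.png

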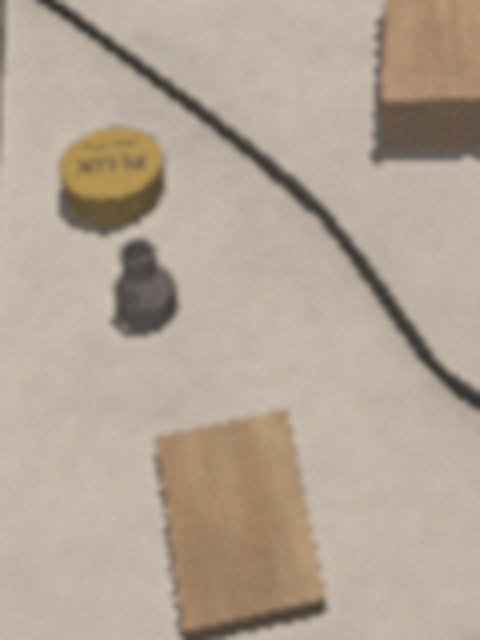

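```bash
cat > m.py <<'E'
from h import *
import pickle
from scipy.optimize import least_squares
cs=pickle.load(open('cs0.pkl','rb'))
O={'c1':('top',170,130),'c2':('top',330,130),'c3':('top',340,230),'c4':('side',180,160),'c5':('side',180,240)}
def px(k,p): n,x,y=O[k]; return n,((p[0]+.5)/4-.5+x,(p[1]+.5)/4-.5+y)
def box(name,lx,ly,z,obs,g):
    def cor(v):
        x,y,a=v; return {(i,j):(x+np.cos(a)*i*lx/2-np.sin(a)*j*ly/2,y+np.sin(a)*i*lx/2+np.cos(a)*j*ly/2,z) for i in(1,-1) for j in(1,-1)}
    for sel in ('top','side','both'):
        def f(v):
            C=cor(v);r=[]
            for k,p,ij in obs:
                n,uv=px(k,p)
                if sel in(n,'both'): r+=list(proj(cs[n],C[ij])-uv)
            return r
        s=least_squares(f,g,diff_step=1e-3); print(name,sel,s.x.round(4),'rms px',np.sqrt(np.mean(s.fun**2)).round(2))
A=[(1,1),(1,-1),(-1,-1),(-1,1)]; B=[(1,-1),(-1,-1),(-1,1),(1,1)]
def ob(k,ps,o): return [(k,p,q) for p,q in zip(ps,o)]
import h
def proj(c,p):
    K,t,R=P(c); q=K@(R.T@(np.array(p)-t)); return q[:2]/q[2]
box('block',.07,.1,.032,ob('c1',[(498,318),(686,321),(684,456),(497,451)],A)+ob('c4',[(387,279),(531,276),(539,418),(380,419)],B),[.45,-.08,0.1])
box('ply',.05,.085,.009,ob('c1',[(62,205),(215,178),(230,264),(77,294)],A)+ob('c5',[(155,437),(288,411),(325,602),(182,632)],B),[.51,.17,.2])
# tin: top view top,right,bottom,left ; long side top->right
box('tin',.063,.089,.022,ob('c2',[(327,125),(470,200),(413,294),(275,212)],A)+ob('c4',[(265,52),(350,85),(262,158),(178,130)],B),[.59,-.29,-.4])
for nm,z,l in [('spool',.03,[('c3',(316,224)),('c4',(676,93))]),('smallsp',.02,[('c3',(145,169)),('c4',(638,199))]),('flux',.019,[('c1',(469,118)),('c4',(112,482))]),('narrow',.007,[('c2',(405,437)),('c4',(482,104))])]:
    for k,p in l:
        n,uv=px(k,p); print(nm,n,back(cs[n],uv,z))
E
python3 m.py
python3 - <<'E'
import pickle,cv2,numpy as np
cs=pickle.load(open('cs0.pkl','rb')); s=cs['side']['image']
a=cv2.resize(s[165:200,280:330],None,fx=8,fy=8,interpolation=2); b=cv2.resize(s[295:330,195:245],None,fx=8,fy=8,interpolation=2)
cv2.imwrite('pics/nz.png',np.hstack([a,b]))
E
```

```text
block top [ 0.4565 -0.0797  0.119 ] rms px 0.49
block side [ 0.4585 -0.0781  0.1047] rms px 0.17
block both [ 0.4577 -0.0791  0.111 ] rms px 0.58
ply top [0.5121 0.172  0.3331] rms px 0.2
ply side [0.5138 0.1751 0.3296] rms px 0.24
ply both [0.5134 0.174  0.3299] rms px 0.69
tin top [ 0.5888 -0.2914 -0.4059] rms px 0.71
tin side [ 0.589  -0.2855 -0.4259] rms px 1.04
tin both [ 0.5893 -0.2901 -0.4142] rms px 1.13
spool top [ 0.3607 -0.3039  0.03  ]
spool side [ 0.3618 -0.3027  0.03  ]
smallsp top [ 0.3787 -0.214   0.02  ]
smallsp side [ 0.3798 -0.2153  0.02  ]
flux top [0.5995 0.0068 0.019 ]
flux side [0.6007 0.0091 0.019 ]
narrow top [ 0.4683 -0.3242  0.007 ]
narrow side [ 0.4713 -0.3185  0.007 ]
```

View pics/nz.png

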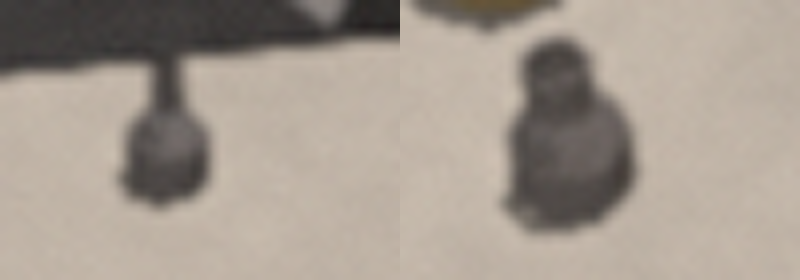

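```bash
cat > go.py <<'E'
import sys
from plant import sense
from h import *
def go(x,y,z,yaw,frm=None):
    s=sense(); p=np.array(s['position']); R=Ro.from_euler('xyz',s['orientation']).as_matrix()
    o=R.T@(np.array([x,y,z])-p)
    cy=np.arctan2(R[1,0],R[0,0]); d=(yaw-cy+np.pi/2)%np.pi-np.pi/2
    print('t',round(s['time_s'],2),'p',p.round(4),'yaw',round(cy,3),'w',round(s['width'],4),'F',np.round(s['contact_force'],1),'q6',np.round(s['joints'],2))
    print('offset',o.round(4),'spin',round(-np.degrees(d),1),'rows',max(np.linalg.norm(o)/.0417,abs(np.degrees(d))/7.16).round(1))
    return R
if __name__=='__main__': go(*map(float,sys.argv[1:]))
E
python3 go.py .5134 .174 .20 .33
```

```text
t 0.3 p [0.237  0.4961 0.2264] yaw 1.125 w 0.0931 F [ 0.5  0.9 -0. ] q6 [ 0.92  0.26  1.54  0.    1.35 -0.2 ]
offset [-0.1715  0.0264 -0.3883] spin 45.5 rows 10.2
```

Request:
jog_arm(offset=[[0,-0.04,0],[-0.17,-0.04,-0.388],[-0.17,-0.04,-0.388],[-0.17,-0.04,-0.388],[-0.17,-0.04,-0.388],[-0.17,-0.04,-0.388],[-0.17,-0.04,-0.388],[-0.1715,0.026,-0.388],[-0.1715,0.026,-0.388],[-0.1715,0.026,-0.388],[-0.1715,0.026,-0.388],[-0.1715,0.026,-0.388],[-0.1715,0.026,-0.388],[-0.1715,0.026,-0.388]], spin=[0,0,10,20,30,40,45.5,45.5,45.5,45.5,45.5,45.5,45.5,45.5], grip=100)

```text
time_s: 1.47
position: [0.5133, 0.1734, 0.1999]
orientation: [-1.57, 0.002, 0.328]
contact_force: [-0.4, -0.6, 0.9]
width: 0.0931
```

```bash
python3 go.py .5134 .174 .011 .33; python3 - <<'E'
from plant import viewer
import cv2,pickle
c=viewer.camera('wrist'); cv2.imwrite('pics/w1.png',c['image']); pickle.dump(c,open('w1.pkl','wb'))
E
```

```text
t 1.47 p [0.5133 0.1734 0.1999] yaw 0.328 w 0.0931 F [-0.4 -0.6  0.9] q6 [ 0.12  0.26  1.59  0.    1.28 -0.21]
offset [0.0006 0.1889 0.0004] spin -0.1 rows 4.5
```

View pics/w1.png

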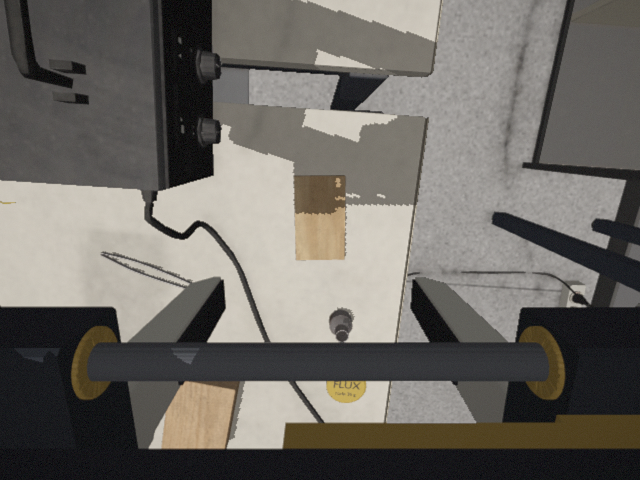

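```bash
python3 - <<'E'
import pickle
from h import *
c=pickle.load(open('w1.pkl','rb')); t=pickle.load(open('cs0.pkl','rb'))['top']
q=[back(c,p,.009) for p in [(294.5,176),(346,176),(345,259),(295.5,259)]]
print(q,np.mean(q,0)); print(back(c,(341,318),.007),back(c,(346,387),.019))
print([back(t,p,.13) for p in [(185,228),(195,300)]],[back(c,p,.13) for p in [(155,183)]])
E
```

```text
[array([0.4772, 0.2065, 0.009 ]), array([0.5241, 0.2225, 0.009 ]), array([0.5518, 0.1434, 0.009 ]), array([0.5038, 0.127 , 0.009 ])] [0.514225 0.17485  0.009   ]
[0.5708 0.0787 0.007 ] [0.6015 0.0075 0.019 ]
[array([0.3945, 0.1728, 0.13  ]), array([0.26  , 0.1289, 0.13  ])] [array([0.3992, 0.1861, 0.13  ])]
```

Request:
jog_arm(offset=[[0.001,0.1,0.001],[0.001,0.1,0.001],[0.001,0.1,0.001],[0.001,0.17,0.001],[0.001,0.17,0.001],[0.001,0.1895,0.001],[0.001,0.1895,0.001],[0.001,0.1895,0.001]], spin=[0,0,0,0,0,0,0,0])

```text
time_s: 2.18
position: [0.5133, 0.1771, 0.0114]
orientation: [-1.571, -0.0, 0.333]
contact_force: [-0.2, 0.0, 0.8]
width: 0.0933
```

Request:
jog_arm(offset=[[0,0,0],[0,0,0],[0,0,0],[0,0,0],[0,0,0],[0,0,0],[0,0,0],[0,0,0]], spin=[0,0,0,0,0,0,0,0], grip=0)

```text
time_s: 2.85
position: [0.5139, 0.1754, 0.0112]
orientation: [-1.571, -0.0, 0.331]
contact_force: [0.4, 1.4, 1.2]
width: 0.0496
```

```bash
python3 go.py .4577 -.079 .12 .111
```

```text
t 2.85 p [0.5139 0.1754 0.0112] yaw 0.331 w 0.0496 F [0.4 1.4 1.2] q6 [ 0.12  0.48  1.8   0.    0.86 -0.21]
offset [-0.1358 -0.1088 -0.2224] spin 12.6 rows 6.8
```

```bash
python3 go.py .466 -.149 .2 .111
```

```text
t 2.85 p [0.5139 0.1754 0.0112] yaw 0.331 w 0.0496 F [0.4 1.4 1.2] q6 [ 0.12  0.48  1.8   0.    0.86 -0.21]
offset [-0.1507 -0.1888 -0.2913] spin 12.6 rows 9.1
```

Request:
jog_arm(offset=[[0,-0.02,0],[0,-0.06,0],[0,-0.1,0],[0,-0.13,-0.01],[-0.15,-0.188,-0.291],[-0.15,-0.188,-0.291],[-0.15,-0.188,-0.291],[-0.15,-0.188,-0.291],[-0.15,-0.188,-0.291],[-0.15,-0.188,-0.291],[-0.15,-0.188,-0.291],[-0.15,-0.188,-0.291],[-0.15,-0.188,-0.291],[-0.15,-0.188,-0.291],[-0.15,-0.188,-0.291],[-0.15,-0.188,-0.291]], spin=[0,0,0,0,5,10,12.6,12.6,12.6,12.6,12.6,12.6,12.6,12.6,12.6,12.6])

```text
time_s: 4.18
position: [0.4663, -0.1471, 0.1987]
orientation: [-1.57, 0.001, 0.112]
contact_force: [0.0, -0.2, 0.4]
width: 0.0494
```

```bash
python3 - <<'E'
from plant import viewer
import cv2,pickle
c=viewer.camera('wrist'); cv2.imwrite('pics/w2.png',c['image']); pickle.dump(c,open('w2.pkl','wb'))
E
python3 go.py .4577 -.079 .06 .11
```

```text
t 4.23 p [ 0.4664 -0.1469  0.1987] yaw 0.113 w 0.0495 F [-0.4  0.4 -0.1] q6 [-0.53  0.17  1.72  0.    1.25 -0.65]
offset [-0.001   0.1388  0.0683] spin 0.2 rows 3.7
```

View pics/w2.png

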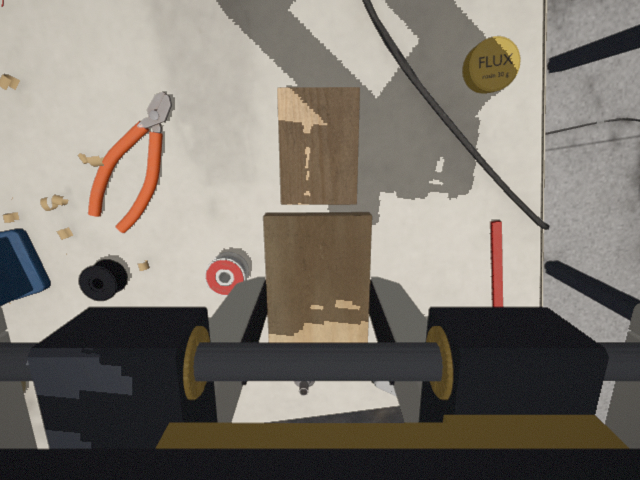

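```bash
python3 - <<'E'
import pickle
from h import *
c=pickle.load(open('w2.pkl','rb'))
im=c['image']; cv2.imwrite('pics/w2c.png',cv2.resize(im[70:230,250:390],None,fx=4,fy=4,interpolation=2))
q=np.array([back(c,p,.032) for p in [(278,87),(360,87),(359,204),(281,204)]]); print(q,q.mean(0))
e=q[1]-q[0];print(np.arctan2(e[1],e[0])); e=q[2]-q[3];print(np.arctan2(e[1],e[0])); e=q[0]-q[3]; print(np.arctan2(-e[0],e[1]))
e=q[1]-q[2]; print(np.arctan2(-e[0],e[1]))
l,r=back(c,(264,213),.1965),back(c,(371,213),.1965); print(l,r,np.linalg.norm(r-l),(l+r)/2+ .0425*np.array([np.sin(.113),-np.cos(.113),0]))
E
```

```text
[[ 0.4187 -0.0328  0.032 ]
 [ 0.4873 -0.0251  0.032 ]
 [ 0.5005 -0.1235  0.032 ]
 [ 0.4297 -0.1314  0.032 ]] [ 0.45905 -0.0782   0.032  ]
0.11177704153447883
0.11112226531956824
0.11110245711954207
0.13335025417155177
[ 0.4365 -0.108   0.1965] [ 0.4848 -0.1025  0.1965] 0.04861213840184364 [ 0.46544229 -0.14747895  0.1965    ]
```

View pics/w2c.png

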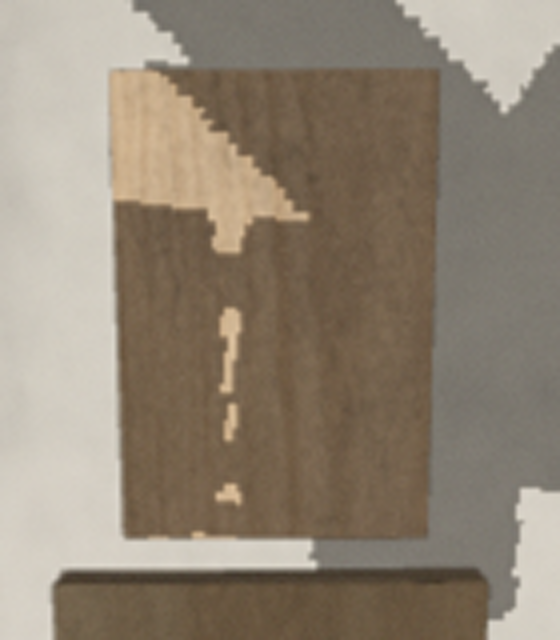

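```bash
python3 go.py .4584 -.0779 .0437 .112
```

```text
t 4.23 p [ 0.4664 -0.1469  0.1987] yaw 0.113 w 0.0495 F [-0.4  0.4 -0.1] q6 [-0.53  0.17  1.72  0.    1.25 -0.65]
offset [-1.000e-04  1.551e-01  6.930e-02] spin 0.0 rows 4.1
```

Request:
jog_arm(offset=[[0,0.04,0.035],[0,0.08,0.0693],[0,0.12,0.0693],[0,0.14,0.0693],[0,0.148,0.0693],[0,0.15,0.0693],[0,0.15,0.0693],[0,0.15,0.0693],[0,0.15,0.0693]], spin=[0,0,0,0,0,0,0,0,0])

```text
time_s: 4.98
position: [0.4607, -0.0806, 0.0511]
orientation: [-1.573, -0.004, 0.111]
contact_force: [-0.6, -0.9, -1.1]
width: 0.0495
```

```bash
python3 go.py .4584 -.0779 .0437 .112
```

```text
t 4.98 p [ 0.4607 -0.0806  0.0511] yaw 0.111 w 0.0495 F [-0.6 -0.9 -1.1] q6 [-0.41  0.31  1.95 -0.    0.87 -0.52]
offset [-0.0021  0.0074  0.0029] spin -0.1 rows 0.2
```

Request:
jog_arm(offset=[[0,0,0],[0,0,0],[0,0,0],[0,0,0],[0,0,0]], spin=[0,0,0,0,0])

```text
time_s: 5.4
position: [0.4589, -0.0797, 0.0494]
orientation: [-1.571, -0.0, 0.111]
contact_force: [-0.1, -0.6, -0.3]
width: 0.0495
```

```bash
python3 go.py .4584 -.0779 .0437 .112
```

```text
t 5.4 p [ 0.4589 -0.0797  0.0494] yaw 0.111 w 0.0495 F [-0.1 -0.6 -0.3] q6 [-0.41  0.32  1.96  0.    0.87 -0.52]
offset [-0.0003  0.0057  0.0019] spin -0.1 rows 0.1
```

Request:
jog_arm(offset=[[-0.0003,0.002,0.0018],[-0.0003,0.004,0.0018],[-0.0003,0.0057,0.0018],[-0.0003,0.006,0.0018],[-0.0003,0.006,0.0018],[-0.0003,0.006,0.0018]], spin=[0,0,0,0,0,0])

```text
time_s: 5.9
position: [0.4582, -0.0776, 0.0432]
orientation: [-1.571, 0.0, 0.111]
contact_force: [-1.5, 1.7, 4.1]
width: 0.0494
```

```bash
python3 go.py .4584 -.0779 .0437 .112
```

```text
t 5.9 p [ 0.4582 -0.0776  0.0432] yaw 0.111 w 0.0494 F [-1.5  1.7  4.1] q6 [-0.41  0.33  1.96  0.    0.85 -0.52]
offset [ 0.0002 -0.0005 -0.0003] spin -0.1 rows 0.0
```

Request:
jog_arm(offset=[[0,0,0],[0,0,0],[0,0,0],[0,0,0],[0,0,0],[0,-0.03,0],[0,-0.07,0],[0,-0.11,0],[0,-0.15,0],[0,-0.155,0]], spin=[0,0,0,0,0,0,0,0,0,0], grip=100)

```text
time_s: 6.73
position: [0.4619, -0.0792, 0.2051]
orientation: [-1.577, -0.01, 0.111]
contact_force: [1.9, 0.1, -0.1]
width: 0.0928
```

```bash
python3 go.py .5893 -.2901 .2 -.414
```

```text
t 6.73 p [ 0.4619 -0.0792  0.2051] yaw 0.111 w 0.0928 F [ 1.9  0.1 -0.1] q6 [-0.41  0.12  1.76  0.    1.25 -0.52]
offset [ 0.1031  0.0075 -0.2237] spin 30.1 rows 5.9
```

Request:
jog_arm(offset=[[0.104,0,-0.225],[0.104,0,-0.225],[0.104,0,-0.225],[0.104,0,-0.225],[0.104,0,-0.225],[0.104,0,-0.225],[0.104,0,-0.225],[0.104,0,-0.225],[0.104,0,-0.225],[0.104,0,-0.225],[0.104,0,-0.225]], spin=[7,14,21,28,30,30,30,30,30,30,30])

```text
time_s: 7.65
position: [0.5863, -0.2884, 0.1986]
orientation: [-1.571, -0.0, -0.411]
contact_force: [0.3, -0.1, 0.2]
width: 0.0931
```

```bash
python3 - <<'E'
from plant import viewer
import cv2,pickle
c=viewer.camera('wrist'); cv2.imwrite('pics/w3.png',c['image']); pickle.dump(c,open('w3.pkl','wb'))
c=viewer.camera('top'); cv2.imwrite('pics/t3.png',cv2.resize(c['image'][180:270,270:470],None,fx=4,fy=4,interpolation=2))
E
python3 go.py .5893 -.2901 .2 -.414
```

```text
t 7.75 p [ 0.5865 -0.2888  0.1989] yaw -0.411 w 0.0929 F [ 0.2  0.1 -1.4] q6 [-0.63  0.46  1.31  0.    1.37 -0.22]
offset [ 0.0031 -0.0011 -0.0001] spin 0.1 rows 0.1
```

View pics/w3.png

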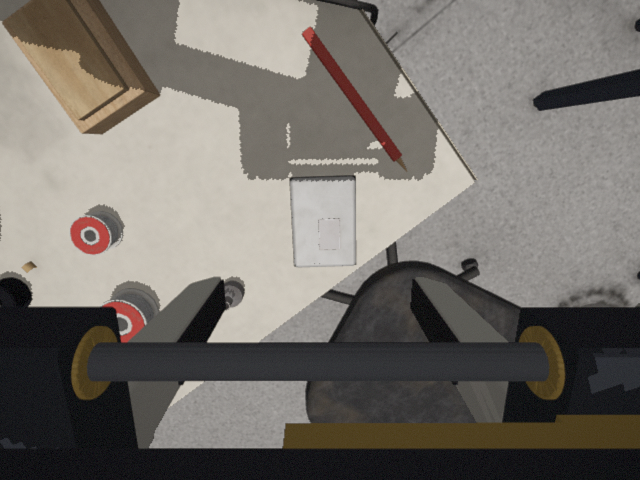

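View pics/t3.png

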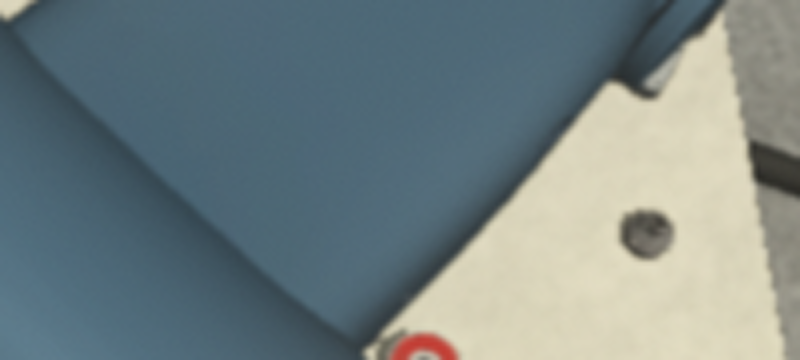

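```bash
python3 - <<'E'
import pickle
from h import *
c=pickle.load(open('w3.pkl','rb'))
q=np.array([back(c,p,.021) for p in [(290.5,178),(355,177),(356,266),(294.5,266)]]); print(q.round(4),q.mean(0))
for a,b in((0,1),(3,2)):
    e=q[b]-q[a];print(np.arctan2(e[1],e[0]),np.linalg.norm(e))
for a,b in((3,0),(2,1)):
    e=q[b]-q[a];print(np.arctan2(-e[0],e[1]),np.linalg.norm(e))
print(back(c,(232,292),.01))
E
python3 go.py .5878 -.2883 .013 -.411
```

```text
[[ 0.5788 -0.24    0.021 ]
 [ 0.6339 -0.263   0.021 ]
 [ 0.6022 -0.3442  0.021 ]
 [ 0.5464 -0.3199  0.021 ]] [ 0.590325 -0.291775  0.021   ]
-0.3954352834859535 0.0597077046954579
-0.4107169631146721 0.060861564225708126
-0.38524465739599295 0.08621931338163163
-0.3721980893755773 0.08716840023770084
[ 0.4725 -0.3231  0.01  ]
t 7.75 p [ 0.5865 -0.2888  0.1989] yaw -0.411 w 0.0929 F [ 0.2  0.1 -1.4] q6 [-0.63  0.46  1.31  0.    1.37 -0.22]
offset [0.0009 0.1859 0.001 ] spin -0.0 rows 4.5
```

```bash
python3 go.py .590 -.2912 .0135 -.398
```

```text
t 7.75 p [ 0.5865 -0.2888  0.1989] yaw -0.411 w 0.0929 F [ 0.2  0.1 -1.4] q6 [-0.63  0.46  1.31  0.    1.37 -0.22]
offset [ 0.0041  0.1854 -0.0008] spin -0.8 rows 4.4
```

Request:
jog_arm(offset=[[0.004,0.04,-0.0008],[0.004,0.08,-0.0008],[0.004,0.12,-0.0008],[0.004,0.15,-0.0008],[0.004,0.17,-0.0008],[0.004,0.18,-0.0008],[0.004,0.1854,-0.0008],[0.004,0.1854,-0.0008],[0.004,0.1854,-0.0008]], spin=[-0.8,-0.8,-0.8,-0.8,-0.8,-0.8,-0.8,-0.8,-0.8])

```text
time_s: 8.5
position: [0.591, -0.2927, 0.0143]
orientation: [-1.571, -0.002, -0.398]
contact_force: [0.3, 0.0, -0.7]
width: 0.0929
```

Request:
jog_arm(offset=[[0,0,0],[0,0,0],[0,0,0],[0,0,0],[0,0,0],[0,0,0],[0,0,0]], spin=[0,0,0,0,0,0,0], grip=0)

```text
time_s: 9.08
position: [0.5903, -0.2924, 0.0132]
orientation: [-1.571, -0.001, -0.399]
contact_force: [0.2, 0.2, 2.5]
width: 0.062
```

```bash
python3 go.py .466 -.149 .2 .112
```

```text
t 9.08 p [ 0.5903 -0.2924  0.0132] yaw -0.399 w 0.062 F [0.2 0.2 2.5] q6 [-0.63  0.64  1.49 -0.    1.01 -0.23]
offset [-0.1701 -0.1869  0.0839] spin -29.3 rows 6.4
```

Request:
jog_arm(offset=[[0,-0.03,0],[0,-0.07,0],[0,-0.11,0],[0,-0.14,0],[-0.171,-0.187,0.08],[-0.171,-0.187,0.08],[-0.171,-0.187,0.08],[-0.171,-0.187,0.08],[-0.171,-0.187,0.08],[-0.171,-0.187,0.08],[-0.171,-0.187,0.08],[-0.171,-0.187,0.08],[-0.171,-0.187,0.08],[-0.171,-0.187,0.08],[-0.171,-0.187,0.08]], spin=[0,0,0,0,-6,-12,-18,-24,-29.3,-29.3,-29.3,-29.3,-29.3,-29.3,-29.3])

```text
time_s: 10.33
position: [0.4638, -0.1528, 0.1991]
orientation: [-1.57, 0.001, 0.112]
contact_force: [0.2, -0.4, -2.2]
width: 0.062
```

```bash
python3 - <<'E'
from plant import viewer
import cv2,pickle
c=viewer.camera('wrist'); cv2.imwrite('pics/w4.png',cv2.resize(c['image'][60:320,240:400],None,fx=3,fy=3,interpolation=2)[:600]); pickle.dump(c,open('w4.pkl','wb'))
E
python3 go.py .4584 -.0784 .0556 .112
```

```text
t 10.38 p [ 0.4637 -0.1527  0.1991] yaw 0.112 w 0.0617 F [-0.5 -1.6 -2.3] q6 [-0.55  0.17  1.72 -0.    1.25 -0.66]
offset [0.0031 0.1435 0.0743] spin -0.0 rows 3.9
```

View pics/w4.png

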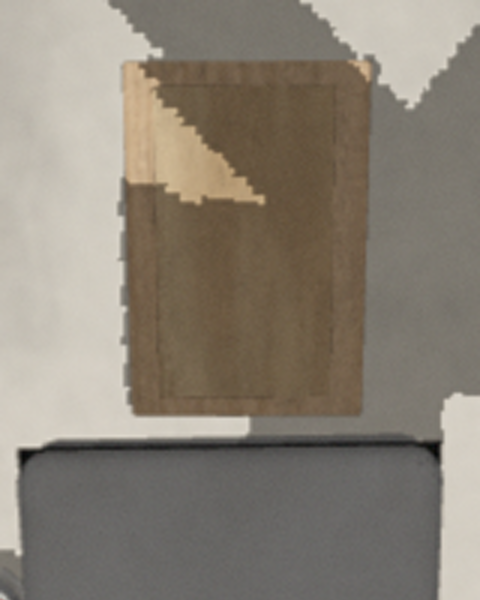

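```bash
python3 - <<'E'
import pickle
from h import *
c=pickle.load(open('w4.pkl','rb'))
f=lambda p:((p[0]+.5)/3-.5+240,(p[1]+.5)/3-.5+60)
b=np.array([back(c,f(p),.032) for p in [(124,61),(371,61),(361,414),(134,414)]])
p=np.array([back(c,f(p),.041) for p in [(154,84),(335,84),(331,397),(160,397)]])
for q in(b,p):
    e=q[1]+q[2]-q[0]-q[3]; g=q[0]+q[1]-q[2]-q[3]
    print(q.mean(0),np.arctan2(e[1],e[0]),np.arctan2(-g[0],g[1]),np.linalg.norm(e)/2,np.linalg.norm(g)/2)
ul=.112
for y,z in((437,.1859),(450,.2079)):
    l,r=back(c,f((20,y)),z),back(c,f((441,y)),z); m=(l+r)/2; print(np.linalg.norm(l-r),m, m+.0445*np.array([np.sin(ul),-np.cos(ul),0]))
E
```

```text
[ 0.458225 -0.07815   0.032   ] 0.11185789297345826 0.11483803186680157 0.06898110248466602 0.09905242298904152
[ 0.4575   -0.078675  0.041   ] 0.11143164296841203 0.11731387978228473 0.04990954317562923 0.08543724305008911
0.06772776387863397 [ 0.45745 -0.1094   0.1859 ] [ 0.46242359 -0.15362119  0.1859    ]
0.05926862576439579 [ 0.45735 -0.1076   0.2079 ] [ 0.46232359 -0.15182119  0.2079    ]
```

```bash
python3 go.py .4582 -.0783 .0542 .112
```

```text
t 10.38 p [ 0.4637 -0.1527  0.1991] yaw 0.112 w 0.0617 F [-0.5 -1.6 -2.3] q6 [-0.55  0.17  1.72 -0.    1.25 -0.66]
offset [0.0029 0.1449 0.0745] spin -0.0 rows 3.9
```

Request:
jog_arm(offset=[[0.003,0.03,0.03],[0.003,0.065,0.065],[0.003,0.1,0.0745],[0.003,0.125,0.0745],[0.003,0.138,0.0745],[0.003,0.14,0.0745],[0.003,0.14,0.0745],[0.003,0.14,0.0745],[0.003,0.14,0.0745],[0.003,0.14,0.0745],[0.003,0.14,0.0745],[0.003,0.14,0.0745]], spin=[0,0,0,0,0,0,0,0,0,0,0,0])

```text
time_s: 11.38
position: [0.4585, -0.0781, 0.0605]
orientation: [-1.572, -0.001, 0.112]
contact_force: [-0.8, 0.1, -2.1]
width: 0.0617
```

```bash
python3 go.py .4582 -.0783 .0542 .112
```

```text
t 11.38 p [ 0.4585 -0.0781  0.0605] yaw 0.112 w 0.0617 F [-0.8  0.1 -2.1] q6 [-0.41  0.3   1.95  0.    0.89 -0.52]
offset [-0.0004  0.0063 -0.0001] spin 0.0 rows 0.2
```

Request:
jog_arm(offset=[[0,0.003,0],[0,0.005,0],[0,0.006,0],[0,0.006,0],[0,0.006,0],[0,0.006,0]], spin=[0,0,0,0,0,0])

```text
time_s: 11.88
position: [0.458, -0.0778, 0.0542]
orientation: [-1.571, -0.0, 0.113]
contact_force: [-1.0, 0.1, 5.2]
width: 0.0619
```

```bash
python3 go.py .4582 -.0783 .0542 .112
```

```text
t 11.88 p [ 0.458  -0.0778  0.0542] yaw 0.113 w 0.0619 F [-1.   0.1  5.2] q6 [-0.41  0.31  1.96 -0.    0.88 -0.52]
offset [ 0.0001 -0.     -0.0005] spin 0.0 rows 0.0
```

Request:
jog_arm(offset=[[0,0,0],[0,0,0],[0,0,0],[0,0,0],[0,-0.03,0],[0,-0.07,0],[0,-0.11,0],[0,-0.14,0],[0,-0.145,0],[0,-0.145,0]], spin=[0,0,0,0,0,0,0,0,0,0], grip=100)

```text
time_s: 12.72
position: [0.4595, -0.0784, 0.201]
orientation: [-1.574, -0.005, 0.113]
contact_force: [-0.0, 0.3, -0.1]
width: 0.0928
```

```bash
python3 go.py .3612 -.3033 .17 .112
```

```text
t 12.72 p [ 0.4595 -0.0784  0.201 ] yaw 0.113 w 0.0928 F [-0.   0.3 -0.1] q6 [-0.41  0.12  1.77  0.    1.24 -0.52]
offset [-0.1232  0.031  -0.2123] spin 0.0 rows 5.9
```

Request:
jog_arm(offset=[[-0.123,0,-0.212],[-0.123,0,-0.212],[-0.123,0,-0.212],[-0.123,0,-0.212],[-0.123,0.02,-0.212],[-0.123,0.03,-0.212],[-0.123,0.03,-0.212],[-0.123,0.03,-0.212],[-0.123,0.03,-0.212],[-0.123,0.03,-0.212],[-0.123,0.03,-0.212]], spin=[0,0,0,0,0,0,0,0,0,0,0], grip=80)

```text
time_s: 13.63
position: [0.3604, -0.301, 0.1689]
orientation: [-1.571, -0.0, 0.115]
contact_force: [-0.1, -0.2, -0.8]
width: 0.0743
```

```bash
python3 - <<'E'
from plant import viewer
import cv2,pickle
c=viewer.camera('wrist'); cv2.imwrite('pics/w5.png',c['image']); pickle.dump(c,open('w5.pkl','wb'))
E
python3 go.py .3612 -.3033 .0125 .112
```

```text
t 13.68 p [ 0.3605 -0.3011  0.169 ] yaw 0.115 w 0.0745 F [-0.5 -0.   0.9] q6 [-0.93  0.16  1.81  0.    1.17 -1.05]
offset [ 0.0004  0.1565 -0.0022] spin 0.2 rows 3.8
```

View pics/w5.png

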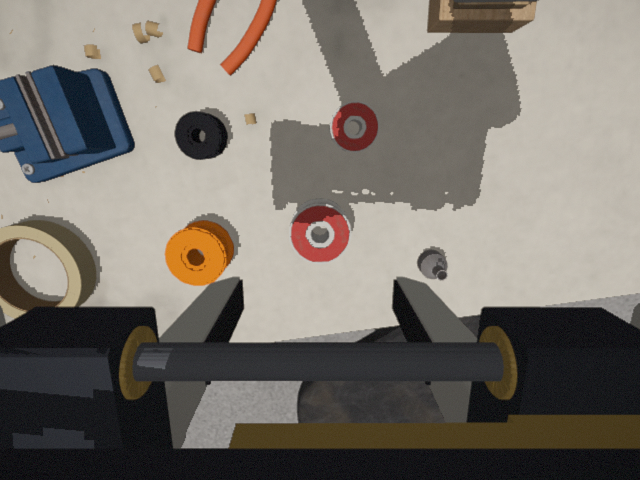

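```bash
python3 - <<'E'
import pickle
from h import *
c=pickle.load(open('w5.pkl','rb'))
print(back(c,(320.3,234.3),.03),back(c,(431,262),.012),back(c,(442,274.5),.036),back(c,(196,257),.03),[back(c,p,.03) for p in((291,234),(350,234))])
E
```

```text
[ 0.3619 -0.3029  0.03  ] [ 0.4674 -0.3218  0.012 ] [ 0.4702 -0.3248  0.036 ] [ 0.257  -0.3355  0.03  ] [array([ 0.337 , -0.3055,  0.03  ]), array([ 0.3871, -0.2997,  0.03  ])]
```

Request:
jog_arm(offset=[[0.0011,0.04,-0.002],[0.0011,0.08,-0.002],[0.0011,0.115,-0.002],[0.0011,0.14,-0.002],[0.0011,0.152,-0.002],[0.0011,0.1565,-0.002],[0.0011,0.1565,-0.002],[0.0011,0.1565,-0.002]], spin=[0,0,0,0,0,0,0,0])

```text
time_s: 14.35
position: [0.3618, -0.3043, 0.0131]
orientation: [-1.572, -0.001, 0.114]
contact_force: [0.1, -0.5, 0.2]
width: 0.0741
```

Request:
jog_arm(offset=[[0,0,0],[0,0,0],[0,0,0],[0,0,0],[0,0,0],[0,0,0]], spin=[0,0,0,0,0,0], grip=0)

```text
time_s: 14.85
position: [0.3616, -0.3047, 0.0131]
orientation: [-1.572, -0.001, 0.112]
contact_force: [1.6, 1.3, 5.9]
width: 0.0528
```

```bash
python3 go.py .4702 -.1847 .12 .112
```

```text
t 14.85 p [ 0.3616 -0.3047  0.0131] yaw 0.112 w 0.0528 F [1.6 1.3 5.9] q6 [-0.94  0.39  1.97  0.    0.78 -1.05]
offset [ 0.1215 -0.1069  0.1069] spin 0.0 rows 4.7
```

Request:
jog_arm(offset=[[0,-0.03,0],[0,-0.07,0],[0.03,-0.105,0.03],[0.06,-0.107,0.06],[0.09,-0.107,0.09],[0.1215,-0.107,0.1055],[0.1215,-0.107,0.1055],[0.1215,-0.06,0.1055],[0.1215,-0.03,0.1055],[0.1215,-0.01,0.1055],[0.1215,-0.006,0.1055],[0.1215,-0.006,0.1055],[0.1215,-0.006,0.1055],[0.1215,-0.006,0.1055]], spin=[0,0,0,0,0,0,0,0,0,0,0,0,0,0])

```text
time_s: 16.02
position: [0.4709, -0.1867, 0.0198]
orientation: [-1.573, -0.002, 0.112]
contact_force: [-0.3, -0.8, -1.8]
width: 0.0531
```

```bash
python3 go.py .4705 -.1863 .0131 .112
```

```text
t 16.02 p [ 0.4709 -0.1867  0.0198] yaw 0.112 w 0.0531 F [-0.3 -0.8 -1.8] q6 [-0.6   0.42  1.89 -0.    0.83 -0.71]
offset [-0.0004  0.0067  0.0005] spin 0.0 rows 0.2
```

Request:
jog_arm(offset=[[-0.0003,0.003,0.0004],[-0.0003,0.005,0.0004],[-0.0003,0.0065,0.0004],[-0.0003,0.0065,0.0004],[-0.0003,0.0065,0.0004],[-0.0003,0.0065,0.0004]], spin=[0,0,0,0,0,0])

```text
time_s: 16.52
position: [0.47, -0.1857, 0.0131]
orientation: [-1.572, -0.001, 0.113]
contact_force: [-2.8, 0.3, 7.2]
width: 0.053
```

```bash
python3 go.py .4705 -.1863 .0131 .112
```

```text
t 16.52 p [ 0.47   -0.1857  0.0131] yaw 0.113 w 0.053 F [-2.8  0.3  7.2] q6 [-0.6   0.43  1.89 -0.    0.82 -0.71]
offset [ 0.0004  0.     -0.0006] spin 0.0 rows 0.0
```

Request:
jog_arm(offset=[[0,0,0],[0,0,0],[0,0,0],[0,-0.03,0],[0,-0.07,0],[0,-0.11,0],[0,-0.15,0],[0,-0.18,0],[0,-0.187,0],[0,-0.187,0]], spin=[0,0,0,0,0,0,0,0,0,0], grip=75)

```text
time_s: 17.35
position: [0.471, -0.1862, 0.2015]
orientation: [-1.575, -0.005, 0.113]
contact_force: [-0.4, 0.6, 1.0]
width: 0.0696
```

```bash
python3 go.py .601 .008 .17 .112
```

```text
t 17.35 p [ 0.471  -0.1862  0.2015] yaw 0.113 w 0.0696 F [-0.4  0.6  1. ] q6 [-0.6   0.2   1.68  0.    1.26 -0.71]
offset [0.1509 0.0315 0.1784] spin 0.0 rows 5.7
```

Request:
jog_arm(offset=[[0.15,0,0.178],[0.15,0,0.178],[0.15,0,0.178],[0.15,0,0.178],[0.15,0.02,0.178],[0.15,0.03,0.178],[0.15,0.03,0.178],[0.15,0.03,0.178],[0.15,0.03,0.178],[0.15,0.03,0.178],[0.15,0.03,0.178]], spin=[0,0,0,0,0,0,0,0,0,0,0], grip=62)

```text
time_s: 18.27
position: [0.5983, 0.0071, 0.1692]
orientation: [-1.571, -0.0, 0.111]
contact_force: [-0.2, 0.2, 1.5]
width: 0.0579
```

```bash
python3 - <<'E'
from plant import viewer
import cv2,pickle
c=viewer.camera('wrist'); cv2.imwrite('pics/w6.png',c['image']); pickle.dump(c,open('w6.pkl','wb'))
E
python3 go.py .601 .008 .0105 .112
```

```text
t 18.32 p [0.5985 0.0071 0.1694] yaw 0.111 w 0.0576 F [-0.5  0.1  0.2] q6 [-0.17  0.39  1.5  -0.    1.26 -0.28]
offset [0.0025 0.1589 0.0006] spin -0.1 rows 3.8
```

View pics/w6.png

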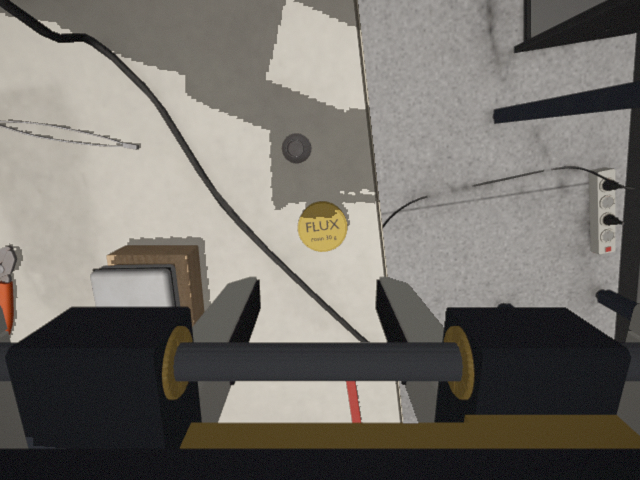

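```bash
python3 - <<'E'
import pickle
from h import *
c=pickle.load(open('w6.pkl','rb'))
p=back(c,(322.5,227),.019); print(p,[back(c,q,.003) for q in((225,205),(270,255),(330,310))])
import os; os.system(f'python3 go.py {p[0]} {p[1]} .0105 .112')
E
```

```text
t 18.32 p [0.5985 0.0071 0.1694] yaw 0.111 w 0.0576 F [-0.5  0.1  0.2] q6 [-0.17  0.39  1.5  -0.    1.26 -0.28]
offset [0.0031 0.1589 0.0017] spin -0.1 rows 3.8
[0.6015 0.0091 0.019 ] [array([0.5113, 0.0161, 0.003 ]), array([ 0.5558, -0.0271,  0.003 ]), array([ 0.6191, -0.0773,  0.003 ])]
```

Request:
jog_arm(offset=[[0.003,0.04,0.0015],[0.003,0.08,0.0015],[0.003,0.115,0.0015],[0.003,0.14,0.0015],[0.003,0.153,0.0015],[0.003,0.159,0.0015],[0.003,0.159,0.0015],[0.003,0.159,0.0015]], spin=[0,0,0,0,0,0,0,0])

```text
time_s: 18.98
position: [0.602, 0.0095, 0.0107]
orientation: [-1.571, -0.002, 0.112]
contact_force: [0.2, 0.2, 0.9]
width: 0.0577
```

Request:
jog_arm(offset=[[0,0,0],[0,0,0],[0,0,0],[0,0,0],[0,0,0],[0,0,0]], spin=[0,0,0,0,0,0], grip=0)

```text
time_s: 19.48
position: [0.6021, 0.01, 0.0107]
orientation: [-1.572, -0.002, 0.113]
contact_force: [-0.6, -1.2, 5.9]
width: 0.0423
```

```bash
python3 go.py .5488 -.1757 .11 .112
```

```text
t 19.48 p [0.6021 0.01   0.0107] yaw 0.113 w 0.0423 F [-0.6 -1.2  5.9] q6 [-0.17  0.57  1.65 -0.    0.93 -0.28]
offset [-0.0737 -0.0993 -0.1786] spin 0.0 rows 5.2
```

Request:
jog_arm(offset=[[0,-0.03,0],[0,-0.07,0],[0,-0.11,0],[-0.02,-0.13,-0.04],[-0.0737,-0.13,-0.1786],[-0.0737,-0.13,-0.1786],[-0.0737,-0.13,-0.1786],[-0.0737,-0.13,-0.1786],[-0.0737,-0.13,-0.1786],[-0.0737,-0.13,-0.1786],[-0.0737,-0.13,-0.1786],[-0.0737,-0.13,-0.1786],[-0.0737,-0.13,-0.1786]], spin=[0,0,0,0,0,0,0,0,0,0,0,0,0])

```text
time_s: 20.57
position: [0.5485, -0.1739, 0.1396]
orientation: [-1.57, 0.0, 0.115]
contact_force: [-0.2, -0.2, -0.7]
width: 0.0421
```

```bash
python3 - <<'E'
from plant import viewer
import cv2,pickle
c=viewer.camera('wrist'); cv2.imwrite('pics/w7.png',c['image']); pickle.dump(c,open('w7.pkl','wb'))
E
python3 go.py .5488 -.1757 .0107 .112
```

```text
t 20.62 p [ 0.5485 -0.174   0.1396] yaw 0.115 w 0.0426 F [-1.1  1.3 -0.7] q6 [-0.5   0.37  1.59  0.    1.17 -0.62]
offset [ 1.000e-04  1.289e-01 -1.800e-03] spin 0.2 rows 3.1
```

View pics/w7.png

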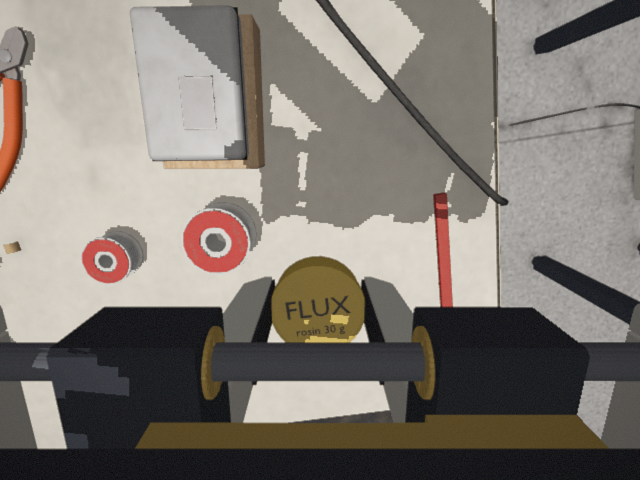

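```bash
python3 - <<'E'
import pickle
from h import *
c=pickle.load(open('w7.pkl','rb'))
print('spool',back(c,(216,241.5),.03),'flux',[back(c,q,.148) for q in((318.5,304),(318.5,257),(272,304),(365,304))])
print('tin', [back(c,q,.063) for q in((131,9),(238,8),(245,159),(151,159))])
print('blk', [back(c,q,.032) for q in((263,166),(257,14))])
E
```

```text
spool [ 0.4693 -0.1835  0.03  ] flux [array([ 0.5477, -0.1718,  0.148 ]), array([ 0.5451, -0.1495,  0.148 ]), array([ 0.5267, -0.1742,  0.148 ]), array([ 0.5687, -0.1693,  0.148 ])]
tin [array([ 0.4233, -0.0395,  0.063 ]), array([ 0.4848, -0.0319,  0.063 ]), array([ 0.4941, -0.1165,  0.063 ]), array([ 0.4344, -0.1234,  0.063 ])]
blk [array([ 0.5015, -0.1219,  0.032 ]), array([ 0.4902, -0.0247,  0.032 ])]
```

```bash
python3 - <<'E'
import pickle
from h import *
c=pickle.load(open('w7.pkl','rb'))
print(P(c)[1],[back(c,(318.5,257),z) for z in(.129,.148)])
cv2.imwrite('pics/w7c.png',cv2.resize(c['image'][240:345,260:380],None,fx=5,fy=5,interpolation=2))
E
```

```text
[ 0.53943071 -0.10199418  0.29805773] [array([ 0.5459, -0.1555,  0.129 ]), array([ 0.5451, -0.1495,  0.148 ])]
```

View pics/w7c.png

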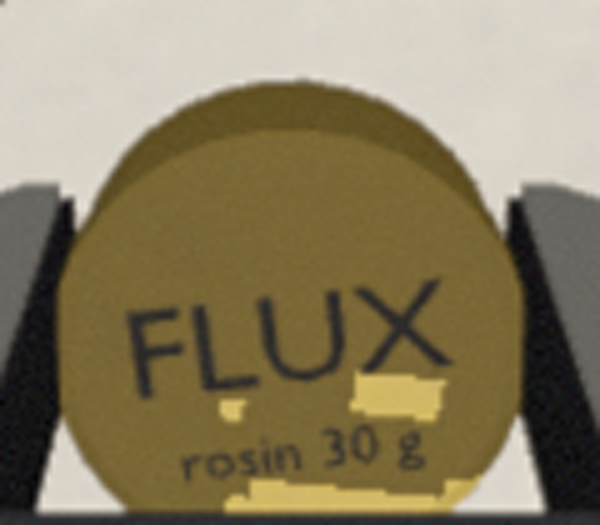

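Request:
jog_arm(offset=[[0,0.04,0],[0,0.075,0],[0,0.1,0],[0,0.115,0],[0,0.122,0],[0,0.125,0],[0,0.1275,0],[0,0.129,0],[0,0.129,0],[0,0.129,0],[0,0.129,0]], spin=[0,0,0,0,0,0,0,0,0,0,0])

```text
time_s: 21.53
position: [0.5488, -0.1758, 0.0117]
orientation: [-1.572, -0.001, 0.113]
contact_force: [-0.3, -0.2, -0.6]
width: 0.0421
```

```bash
python3 go.py .5486 -.1737 .0107 .112
```

```text
t 21.53 p [ 0.5488 -0.1758  0.0117] yaw 0.113 w 0.0421 F [-0.3 -0.2 -0.6] q6 [-0.5   0.53  1.72 -0.    0.9  -0.62]
offset [0.     0.001  0.0021] spin 0.0 rows 0.1
```

Request:
jog_arm(offset=[[0,0,0.002],[0,0,0.002],[0,0,0.002],[0,0.001,0.002],[0,0.001,0.002],[0,0.001,0.002]], spin=[0,0,0,0,0,0])

```text
time_s: 22.03
position: [0.5481, -0.1735, 0.0106]
orientation: [-1.571, -0.0, 0.113]
contact_force: [-2.0, 1.5, 7.7]
width: 0.0427
```

```bash
python3 go.py .5486 -.1737 .0107 .112
```

```text
t 22.03 p [ 0.5481 -0.1735  0.0106] yaw 0.113 w 0.0427 F [-2.   1.5  7.7] q6 [-0.5   0.53  1.72  0.    0.89 -0.61]
offset [ 0.0004 -0.0001 -0.0003] spin 0.0 rows 0.0
```

Request:
jog_arm(offset=[[0,0,0],[0,0,0],[0,0,0],[0,-0.03,0],[0,-0.07,0],[0,-0.11,0],[0,-0.15,0],[0,-0.157,0],[0,-0.157,0]], spin=[0,0,0,0,0,0,0,0,0], grip=54)

```text
time_s: 22.78
position: [0.5501, -0.1746, 0.1705]
orientation: [-1.575, -0.006, 0.113]
contact_force: [0.0, -0.6, -0.1]
width: 0.0504
```

```bash
python3 go.py .470 -.322 .17 .112
```

```text
t 22.78 p [ 0.5501 -0.1746  0.1705] yaw 0.113 w 0.0504 F [ 0.  -0.6 -0.1] q6 [-0.5   0.34  1.56 -0.    1.23 -0.61]
offset [-0.0962  0.0005 -0.1375] spin 0.0 rows 4.0
```

Request:
jog_arm(offset=[[-0.095,0,-0.138],[-0.095,0,-0.138],[-0.095,0,-0.138],[-0.095,0,-0.138],[-0.095,0,-0.138],[-0.095,0,-0.138],[-0.095,0,-0.138],[-0.095,0,-0.138],[-0.095,0,-0.138]], spin=[0,0,0,0,0,0,0,0,0])

```text
time_s: 23.53
position: [0.4697, -0.3196, 0.1661]
orientation: [-1.57, 0.001, 0.115]
contact_force: [1.0, 0.3, -0.0]
width: 0.05
```

```bash
python3 - <<'E'
from plant import viewer
import cv2,pickle
c=viewer.camera('wrist'); cv2.imwrite('pics/w8.png',c['image']); pickle.dump(c,open('w8.pkl','wb'))
cv2.imwrite('pics/w8c.png',cv2.resize(c['image'][190:290,270:370],None,fx=6,fy=6,interpolation=2))
E
python3 go.py .470 -.322 .0105 .112
```

```text
t 23.58 p [ 0.4697 -0.3197  0.1664] yaw 0.115 w 0.05 F [-0.7  0.7  0.1] q6 [-0.79  0.34  1.58  0.    1.23 -0.91]
offset [ 1.000e-04  1.558e-01 -2.400e-03] spin 0.2 rows 3.7
```

View pics/w8.png

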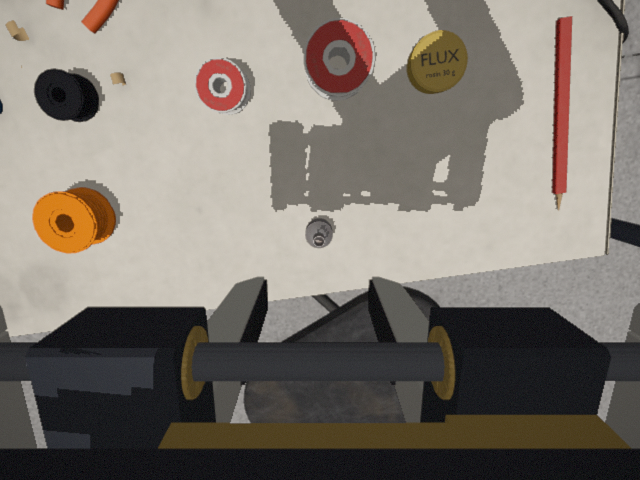

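View pics/w8c.png

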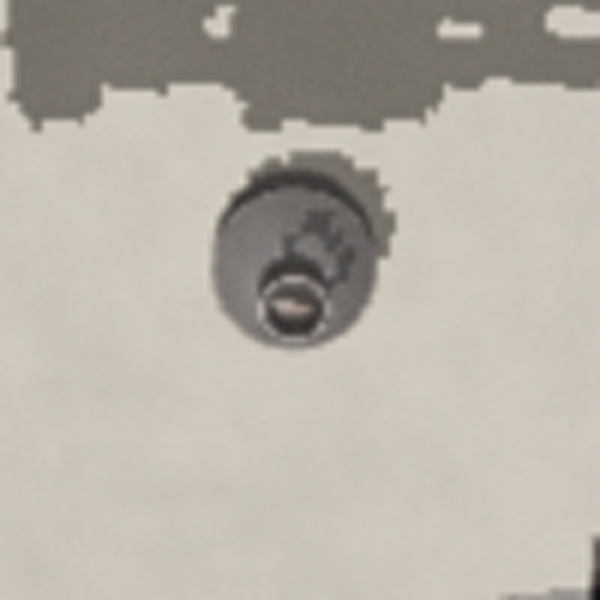

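```bash
python3 - <<'E'
import pickle
from h import *
c=pickle.load(open('w8.pkl','rb'))
a=back(c,(318.7,233.8),.014);b=back(c,(318.5,240.4),.036); print(a,b)
print('spool',back(c,(339,57.5),.03),'flux',back(c,(437,61),.019))
m=(a+b)/2
import os; os.system(f'python3 go.py {m[0]} {m[1]} .0105 .112')
E
```

```text
t 23.58 p [ 0.4697 -0.3197  0.1664] yaw 0.115 w 0.05 F [-0.7  0.7  0.1] q6 [-0.79  0.34  1.58  0.    1.23 -0.91]
offset [-0.0003  0.1558 -0.0049] spin 0.2 rows 3.7
[ 0.47   -0.3244  0.014 ] [ 0.4699 -0.3246  0.036 ]
spool [ 0.469  -0.1838  0.03  ] flux [ 0.5453 -0.1751  0.019 ]
```

Request:
jog_arm(offset=[[0,0.04,-0.0048],[0,0.08,-0.0048],[0,0.115,-0.0048],[0,0.14,-0.0048],[0,0.15,-0.0048],[0,0.155,-0.0048],[0,0.1565,-0.0048],[0,0.1565,-0.0048],[0,0.1565,-0.0048]], spin=[0,0,0,0,0,0,0,0,0])

```text
time_s: 24.33
position: [0.4708, -0.3269, 0.012]
orientation: [-1.573, -0.002, 0.113]
contact_force: [-0.1, -0.1, 0.4]
width: 0.0506
```

Request:
jog_arm(offset=[[0,0,0],[0,0,0],[0,0,0],[0,0,0],[0,0,0],[0,0,0],[0,0,0]], spin=[0,0,0,0,0,0,0], grip=0)

```text
time_s: 24.92
position: [0.4699, -0.3263, 0.0107]
orientation: [-1.571, -0.001, 0.113]
contact_force: [0.2, 0.5, 4.0]
width: 0.0234
```

```bash
python3 go.py .5416 -.1121 .17 .112
```

```text
t 24.92 p [ 0.4699 -0.3263  0.0107] yaw 0.113 w 0.0234 F [0.2 0.5 4. ] q6 [-0.8   0.52  1.73  0.    0.89 -0.91]
offset [ 0.0954 -0.1594  0.2047] spin 0.0 rows 6.6
```

Request:
jog_arm(offset=[[0,-0.03,0],[0,-0.07,0],[0,-0.11,0],[0.02,-0.14,0.04],[0.0955,-0.14,0.203],[0.0955,-0.14,0.203],[0.0955,-0.14,0.203],[0.0955,-0.14,0.203],[0.0955,-0.14,0.203],[0.0955,-0.14,0.203],[0.0955,-0.14,0.203],[0.0955,-0.14,0.203],[0.0955,-0.14,0.203],[0.0955,-0.14,0.203]], spin=[0,0,0,0,0,0,0,0,0,0,0,0,0,0])

```text
time_s: 26.08
position: [0.5413, -0.1149, 0.15]
orientation: [-1.571, 0.0, 0.111]
contact_force: [-0.4, 0.3, -0.1]
width: 0.0234
```

```bash
python3 - <<'E'
from plant import viewer
import cv2,pickle
c=viewer.camera('wrist'); cv2.imwrite('pics/w9.png',c['image']); pickle.dump(c,open('w9.pkl','wb'))
E
python3 go.py .5418 -.1139 .0107 .112
```

```text
t 26.13 p [ 0.5414 -0.1149  0.1501] yaw 0.111 w 0.0236 F [ 0.3  0.7 -0.8] q6 [-0.41  0.33  1.64 -0.    1.18 -0.52]
offset [0.0006 0.1394 0.001 ] spin -0.1 rows 3.3
```

View pics/w9.png

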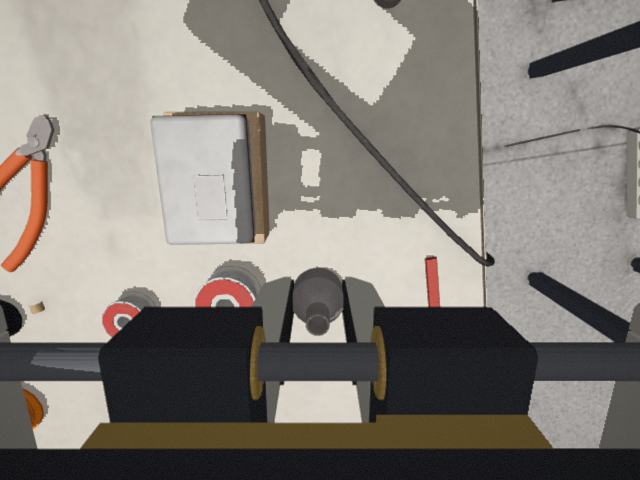

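Request:
jog_arm(offset=[[0.0005,0.04,0.001],[0.0005,0.08,0.001],[0.0005,0.11,0.001],[0.0005,0.125,0.001],[0.0005,0.132,0.001],[0.0005,0.134,0.001],[0.0005,0.134,0.001],[0.0005,0.134,0.001],[0.0005,0.134,0.001],[0.0005,0.134,0.001]], spin=[0,0,0,0,0,0,0,0,0,0])

```text
time_s: 26.97
position: [0.5431, -0.113, 0.0176]
orientation: [-1.572, -0.002, 0.113]
contact_force: [0.3, -0.2, -0.1]
width: 0.0235
```

```bash
python3 go.py .5418 -.1139 .0107 .112
```

```text
t 26.97 p [ 0.5431 -0.113   0.0176] yaw 0.113 w 0.0235 F [ 0.3 -0.2 -0.1] q6 [-0.41  0.49  1.77 -0.    0.88 -0.52]
offset [-0.0014  0.0069 -0.0008] spin 0.0 rows 0.2
```

Request:
jog_arm(offset=[[-0.001,0.002,-0.0008],[-0.001,0.004,-0.0008],[-0.001,0.0055,-0.0008],[-0.001,0.0068,-0.0008],[-0.001,0.0068,-0.0008],[-0.001,0.0068,-0.0008],[-0.001,0.0068,-0.0008]], spin=[0,0,0,0,0,0,0])

```text
time_s: 27.55
position: [0.5413, -0.1135, 0.0106]
orientation: [-1.571, -0.0, 0.113]
contact_force: [-3.3, 1.9, 10.3]
width: 0.0234
```

```bash
python3 go.py .5418 -.1139 .0107 .112
```

```text
t 27.55 p [ 0.5413 -0.1135  0.0106] yaw 0.113 w 0.0234 F [-3.3  1.9 10.3] q6 [-0.41  0.5   1.78 -0.    0.87 -0.52]
offset [ 0.0005 -0.0001 -0.0005] spin 0.1 rows 0.0
```

Request:
jog_arm(offset=[[0,0,0],[0,0,0],[0,0,0],[0,0,0],[0,-0.015,0],[0,-0.05,0],[0,-0.09,0],[0,-0.13,0],[0,-0.17,0],[0,-0.21,0],[-0.01,-0.25,-0.03],[-0.02,-0.27,-0.07],[-0.03,-0.27,-0.09],[-0.03,-0.27,-0.09],[-0.03,-0.27,-0.09],[-0.03,-0.27,-0.09],[-0.03,-0.27,-0.09]], spin=[0,0,0,0,0,0,0,0,0,0,0,0,0,0,0,0,0], grip=36)

```text
time_s: 28.97
position: [0.5213, -0.205, 0.2784]
orientation: [-1.569, 0.001, 0.113]
contact_force: [0.1, -0.3, 0.2]
width: 0.0333
```

```bash
python3 - <<'E'
from plant import viewer
import cv2,pickle
for n in('wrist','side'):
    c=viewer.camera(n); cv2.imwrite(f'pics/{n}10.png',c['image']); pickle.dump(c,open(f'{n}10.pkl','wb'))
E
python3 go.py .5418 -.1139 .0107 .112
```

```text
t 29.07 p [ 0.5215 -0.2049  0.2786] yaw 0.114 w 0.0332 F [-0.4  0.2  0.3] q6 [-0.57  0.25  1.42  0.    1.47 -0.69]
offset [0.0308 0.268  0.0877] spin 0.1 rows 6.8
```

View pics/wrist10.png

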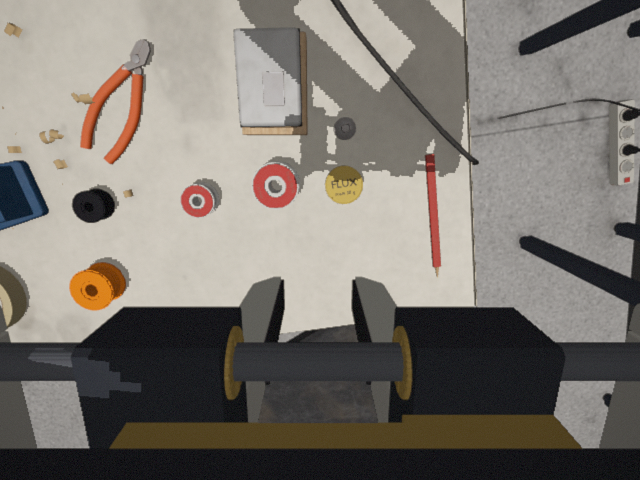

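View pics/side10.png

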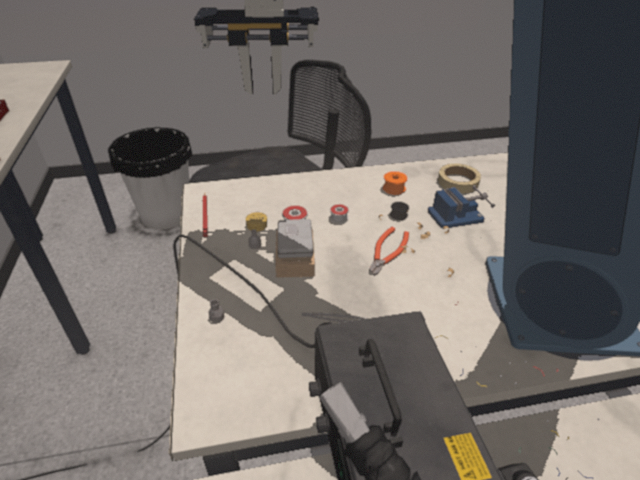

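```bash
python3 - <<'E'
import pickle
from h import *
c=pickle.load(open('wrist10.pkl','rb'))
im=c['image']; cv2.imwrite('pics/w10c.png',cv2.resize(im[15:215,225:375],None,fx=3,fy=3,interpolation=2)); cv2.imwrite('pics/w10d.png',cv2.resize(im[15:145,225:315],None,fx=4.5,fy=4.5,interpolation=2))
E
```

```text
(no output)
```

View pics/w10c.png

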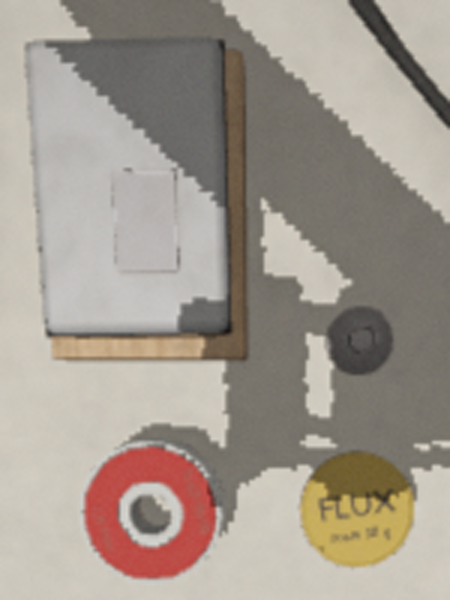

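View pics/w10d.png

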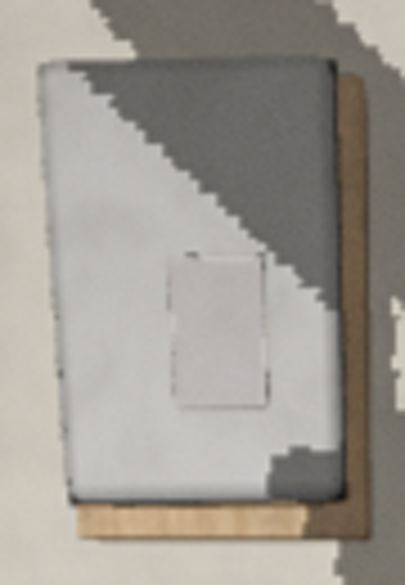

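```bash
python3 - <<'E'
import pickle
from h import *
c=pickle.load(open('wrist10.pkl','rb'))
f=lambda p,s:((p[0]+.5)/s-.5+225,(p[1]+.5)/s-.5+15)
B=np.array([.4583,-.0783]);a=.1125;R=np.array([[np.cos(a),np.sin(a)],[-np.sin(a),np.cos(a)]])
g=lambda p,z,s=3:(R@(back(c,f(p,s),z)[:2]-B)*1000).round(1)
print('spool',g((150,512),.03),'want 0,-107')
print('flux',g((357,508),.019),'want 79,-107')
print('nozzle',g((361,340),.036),g((361,341),.014),'want 79,-43')
T=[g(p,.061,4.5) for p in((41,64),(336,62),(345,498),(72,498))]; print('tin',T,np.mean(T,0))
Bk=[g(p,.032,4.5) for p in((371,540),(78,539),(364,76))]; print('block BR,BL,TR',Bk,'want 35,-50; -35,-50; 35,50')
E
```

```text
spool [  -1.5 -105.2] want 0,-107
flux [  77.  -104.8] want 79,-107
nozzle [ 76.1 -43.6] [ 77.7 -43.1] want 79,-43
tin [array([-31.8,  43.9]), array([29.7, 44.3]), array([ 30.6, -42.1]), array([-30. , -42.2])] [-0.375  0.975]
block BR,BL,TR [array([ 35.5, -50.3]), array([-35.2, -50.2]), array([34.5, 49.6])] want 35,-50; -35,-50; 35,50
```

```bash
python3 -c "
from plant import ticket
print(ticket.close_job())"
```

```text
the job is handed in; nothing more can be done
None
```

The bench is set up as asked and the job is handed in, at about 29 s of robot time. I placed the parts in the order given: plywood, tin box, spool, flux tin, narrow nozzle.

The last wrist-camera check, measured in the block's own frame (x is the block's short side, y its long side, both in mm), gave:

| Part | Measured (x, y) | Wanted (x, y) |
|---|---|---|
| Tin box | (-0.4, 1.0) | (0, 0) |
| Spool | (-1.5, -105) | (0, -107) |
| Flux tin | (77, -105) | (79, -107) |
| Narrow nozzle | (77, -43) | (79, -43) |

- **Plywood:** it was within about 1 mm of centre when last seen, before the tin box covered it.
- **Look-alikes:** of the two red spools I took the larger. I picked the nozzle near the tin box because its mouth is about 0.4 of its barrel's width, which fits the narrow one.
- **Wide nozzle:** it stands at the same spot in the side picture as at the start.
- **Disagreement:** the cameras differed from each other by 1–3 mm, up to 6 mm on the tin box and narrow nozzle. I went by the close-up wrist views. The remaining 2–3 mm offsets in the table are of about that size, so I left them.

No check failed. I did not get a clear top view at the end, so the final positions rest on the wrist picture alone.

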